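Fit a rotor hub on a centrifuge drive and hold its circlip spread at the groove

TASK

Refit the rotor hub of the opened centrifuge drive: slip the hub over the stub axle and plug its square boss fully home into the square socket. Then take the circlip pliers by the handles, squeeze them so that the circlip on their tips is spread wide open, and slide it level down over the end of the axle until it lies round the groove just above the hub, without pressing hard on the hub. Finish there, still gripping the pliers and holding the circlip spread; do not let go, and leave the rotor key, the timer and the specimen cup where they are.

Things in the scene. Friction and masses are not known exactly. Their poses are not given: they have to be found in the camera images.
- hub_center (a point): Centre of the block of the loose aluminium rotor hub (0.14 kg): block 46 x 46 mm, 30 mm high (grip it across two sides); under it, parallel to it, a square boss 34 mm wide, 10 mm high; a 22.5 mm bore through both. It stands on its boss: this point is 25 mm above the boss's underside, 15 mm below the top. z up, x and y normal to the sides; quarter turns fit alike.
- socket (a point): Centre of the mouth of the drive's square socket, level with the top of its square flange (70 mm wide, 44 mm above the table). Socket 36.4 mm square, 10.5 mm deep, chamfered; x and y are the normals of its sides, z up. A vertical 20 mm stub axle rises from its middle. Hub home: the block's underside lies on the flange, sides parallel to the socket's, hub_center 15 mm above this point.
- drive: Centrifuge drive, fixed to the table: steel base plate 116 mm square, round grey motor can 104 mm across, on it the flange with the socket and the stub axle. Origin under its centre on the table, on the axle's axis, z up.
- groove (a point): Centre of the groove in the stub axle, on its axis, 32 mm above the flange: 2 mm above the hub's top face when the hub is home. The groove is 4 mm wide, 17.6 mm in diameter; the axle is 20 mm.
- axle_end (a point): Centre of the upper end of the stub axle, 44 mm above the flange, 12 mm above the groove's centre; its rim has a 3 mm chamfer.
- clip (a point): Centre of the circlip (2.6 mm thick snap ring) that sits, and stays, on the bent-down tips of the circlip pliers. Frame: x from the handles towards the circlip, y left, z up. Loose, the ring is too narrow for the axle; fully spread it is a level round ring of 24 mm bore, 31 mm outside, gap towards the handles. Its underside is level with the underside of the handles.
- grip (a point): Mid-point between the two black pliers handles, 9 mm above their underside, 124 mm behind clip; same axes. Handles 18 mm high, 11 mm thick, 78 mm long, one at +y, one at -y. Loose they form a V 60 mm wide outside at this point; squeezed to the stop they are parallel, 40 mm outside. Grip from above, closing along y; about 10 N squeezes them fully, a spring opens them. Pliers 0.13 kg, 185 mm.
- pliers_left (a joint): How far the left handle is squeezed (rad): 0 loose, circlip closed; 0.17 at the stop, circlip fully spread. The right handle moves with it.
- key: Rotor key with a T handle, 56 x 114 x 14 mm, lying between hub and pliers; leave alone. Origin at the centre of its underside.
- timer: Bench timer, white box 64 x 62 x 22 mm; leave alone. Origin at the centre of its underside.
- cup: Specimen cup with a white screw lid, 55 mm across, 72 mm high; leave alone. Origin at the centre of its underside.
Not all that is in view belongs to the job. Of the things shaped like the part that bears hub_center, the aluminium one is meant.

How it is judged:
By the outcome, as a careful person would: the job done as asked, in the order asked, and still so for the second after the job is handed in, while the arm keeps its last pose, push and grip.
It also fails if it takes over 67 s, if anything falls off the work surface, if the arm or the gripper's body presses on something with over 40 N, if the wrist force passes 120 N, or if a joint passes its speed limit or range.

ROBOT

A 7-joint arm with a two-finger parallel gripper is mounted at the origin on a cart in front of the work surface, level with it; the furniture and walls round the work are solid. World frame = base frame: x ahead of the robot, y to its left, z up, the work surface at z = 0. Lengths are in m, angles in rad, forces in N, time in s.
With the tool pointing down it reaches from about 0.425 to 0.925 m from the base axis. Payload 6.8 kg.
Tool frame: the origin (TCP) lies between the finger pads; the fingertips stand r.tcp_to_tips ahead of it and the grasp point (between the pads) lies 3 mm ahead of it (r.tcp_to_tips is the distance from the TCP to the fingertips, in m); z points along the fingers, y is the line along which they close (so a half turn about z gives the same grasp; the last joint's range is limited). The gripper opens to 85 mm and grips with 20 to 120 N. Pads are 22 mm wide; open, the fingers measure 114 mm over their backs; the gripper's body (76 mm by 85 mm) begins 54 mm behind the grasp point. The pads swing forward as they close: fully open they stand 13 mm farther back than shut.
Start: joints at [1.228, 0.477, 0.022, 1.555, -0.011, 1.109, -0.083], TCP at [0.157, -0.656, 0.227] pointing down, gripper open.
Joint ranges: [-2.96, 2.96], [-0.34, 2.1], [-1.41, 1.46], [0.24, 2.44], [-1.37, 4.51], [0.17, 1.92], [-2.96, 2.96]. Speed limits (rad/s): [2.39, 2.39, 3.14, 3.14, 3.14, 3.14, 3.14].

INTERFACE

Orientations are given as a rotation vector (axis times angle).
In Python, from bench import r gives the robot as it stands. The module is installed in compiled form; this text tells all that it offers.
- The arm moves only by the tool step_arm, never from a script. Its argument "moves" is a list of rows, each an object of numbers: "rx", "ry", "rz": the turn, a rotation vector about the tool's x, y, z in degrees; "dx", "dy", "dz": the shift along the tool's x, y, z in mm; "gripper": the opening, from -1 (shut) to 1 (fully open). In form: [{"rx": .., "ry": .., "rz": .., "dx": .., "dy": .., "dz": .., "gripper": ..}, ...]. A call has 1 to 20 rows; each row shifts and turns the commanded pose from where the row before left it, along the tool's axes as they then stand; what a row does not reach is not made up. A row lasts 1/8 s, in which the tool goes at most 62.5 mm and 10.7 degrees, less where a joint would pass 70% of its speed; a pose out of reach is approached as far as the arm can. A call is refused whole if a number of a shift passes 62.5 or a number of a turn 10.7, either way. A call with a gripper value outside its range is refused whole. The fingers move at their own pace and stop on an object; "grip_force" is the grip in N (left out, the last holds). Time passes only in rows, so rows that do not move let the fingers close. It gives the time, the measured TCP pose, the force, the opening and the grip force at its end, in the units of the state.
- r.get_obs(): the state, without advancing time (a new reading comes with each control period).
- r.grab_frame(name): name is "side" or "top"; returns the picture (420x560x3 uint8, blue, green, red); there is no depth.
- r.camera_info(name): a dict with "mtx" (3x3 intrinsics, pixels), "rvec" (rotation vector, rad) and "tvec" (3), from world to camera coordinates, as OpenCV has them. Camera axes: x right, y down, z forward; pixel columns grow to the right and rows downward; lengths in m; the calibration is good to about 2 mm. A picture is of the moment at which its call begins. camera_info takes no time and is no camera call.
- r.hand_in(): hands the job in; it is judged then, once.
The state is a dict: "clock": time; "joints": joint angles; "qvel": joint speeds; "tau": joint torques, N m; "tcp_pos": TCP position; "orientation": TCP orientation; "contact_force": force on the tool from outside, world axes, zero at the start; "moment": the same for the moment, N m; "grip_width": finger opening in m; "gripper_force": force on a finger pad.
Only numpy, scipy, OpenCV 4.12 (cv2) and the standard library are available. Lean on these libraries where they do the work, as an engineer would, in place of code of your own. Each camera call takes 0.05 s, during which the arm holds its last target. There are 200 camera calls.

## Working session

There is one attempt and no reset: what is moved stays moved. The work goes in short steps, Python scripts to look and compute and a tool call to move; the robot and the scene stay as the last step left them, time stands still between calls to the robot, and variables do not carry over. Pictures are saved under pics/ and viewed, at most 10 in all, crops included, and the job is handed in when it is done.

Besides the shell and the picture viewer there is one more tool, called after ">>>" as a command line: name --argument value ..., lists and objects as JSON in quotes. step_arm: Moves the arm, as the interface text tells. Its arguments: {"type":"object","properties":{"moves":{"type":"array","items":{"type":"object","properties":{"rx":{"type":"number"},"ry":{"type":"number"},"rz":{"type":"number"},"dx":{"type":"number"},"dy":{"type":"number"},"dz":{"type":"number"},"gripper":{"type":"number"}}}},"grip_force":{"type":"number"}},"required":["moves"]}

```bash
mkdir -p pics
python3 - <<'E'
from bench import r
import cv2
for n in ("top","side"):
    cv2.imwrite(f"pics/{n}0.png",r.grab_frame(n))
    c=r.camera_info(n);print(n,c)
o=r.get_obs();print(o["tcp_pos"],o["orientation"],r.tcp_to_tips,o["clock"],o["grip_width"])
E
```

```text
top {'mtx': array([[461.72644158,   0.        , 283.45166642],
       [  0.        , 461.72644158, 207.58617449],
       [  0.        ,   0.        ,   1.        ]]), 'rvec': array([ 2.19402825, -2.16359586,  0.04941394]), 'tvec': array([0.09471864, 0.57761289, 1.01428897])}
side {'mtx': array([[521.47702765,   0.        , 280.27507825],
       [  0.        , 521.47702765, 208.14831158],
       [  0.        ,   0.        ,   1.        ]]), 'rvec': array([ 2.0029873 , -0.10585757,  0.05748052]), 'tvec': array([-0.57171368,  0.13393562,  1.28714472])}
[ 0.15690782 -0.65596042  0.22642577] [-3.11834956e+00 -3.67875168e-01  4.85856048e-04] 0.022 0.1 0.08517208195623374
```

View pics/top0.png

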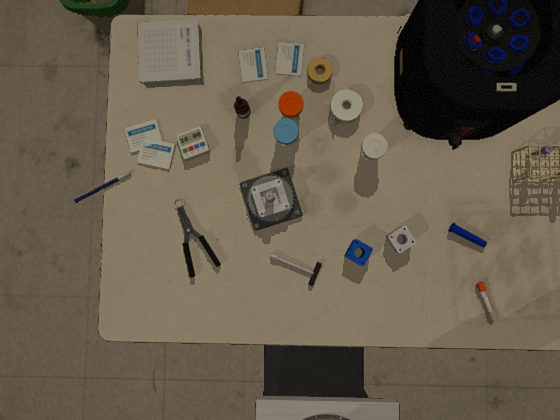

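View pics/side0.png

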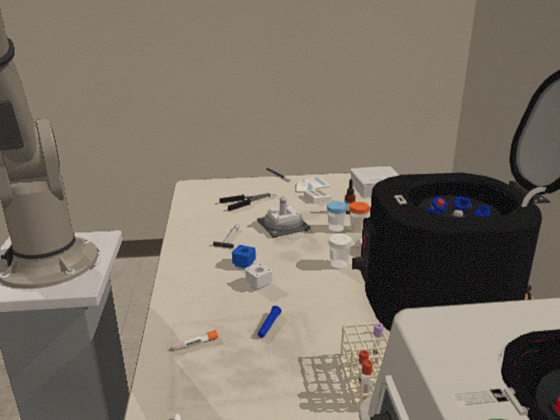

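```bash
cat > h.py <<'E'
import numpy as np,cv2
from bench import r
def cam(n):
    c=r.camera_info(n);R,_=cv2.Rodrigues(np.array(c["rvec"]));return c["mtx"],R,np.array(c["tvec"]).ravel()
def ray(n,uv,z):
    K,R,t=cam(n);o=-R.T@t;d=R.T@np.linalg.inv(K)@np.array([uv[0],uv[1],1.]);return o+d*(z-o[2])/d[2]
def proj(n,p):
    K,R,t=cam(n);q=K@(R@np.array(p)+t);return q[:2]/q[2]
def crop(im,x0,y0,w,h,s):
    c=cv2.resize(im[y0:y0+h,x0:x0+w],None,fx=s,fy=s,interpolation=cv2.INTER_CUBIC)
    c=cv2.convertScaleAbs(c,alpha=1.4,beta=10)
    for i in range(0,w):
        if (x0+i)%10==0: cv2.line(c,(int((i+.5)*s),0),(int((i+.5)*s),6),(0,255,255),1);cv2.putText(c,str(x0+i),(int(i*s)-4,16),0,.3,(0,255,0))
    for i in range(0,h):
        if (y0+i)%10==0: cv2.line(c,(0,int((i+.5)*s)),(6,int((i+.5)*s)),(0,255,255),1);cv2.putText(c,str(y0+i),(8,int((i+.5)*s)+3),0,.3,(0,255,0))
    return c
E
python3 - <<'E'
from h import *
im=cv2.imread("pics/top0.png")
a=crop(im,168,162,140,124,4);b=crop(im,376,214,56,50,4);s=cv2.imread("pics/side0.png")
d=np.zeros((a.shape[0],224,3),np.uint8);d[:200]=b
e=crop(s,238,255,44,40,5);d[250:450,:220]=e
cv2.imwrite("pics/c1.png",np.hstack([a,d]))
for n,uv,z in(("top",(402,240),.04),("top",(270,198),.044),("top",(180,203),.003),("top",(192,275),.01),("top",(219,265),.01),("top",(359,252),.04)):print(uv,ray(n,uv,z))
E
```

```text
(402, 240) [ 0.50772345 -0.15649719  0.04      ]
(270, 198) [0.59530863 0.1320698  0.044     ]
(180, 203) [0.58467189 0.33988791 0.003     ]
(192, 275) [0.4222912  0.30633061 0.01      ]
(219, 265) [0.44558542 0.24600717 0.01      ]
(359, 252) [ 0.48031741 -0.0633718   0.04      ]
```

View pics/c1.png

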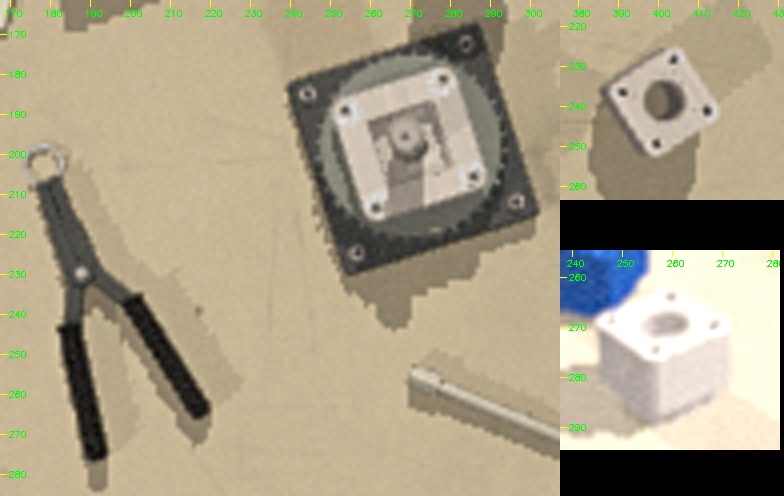

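Run:
```python
from h import *
def c4(x,y): return (168+x/4-.5,162+y/4-.5)
def ch(x,y): return (376+(x-560)/4-.5,214+y/4-.5)
def sq(P):
    P=np.array(P);d=[P[1]-P[0],P[2]-P[1],P[3]-P[2],P[0]-P[3]]
    a=[np.degrees(np.arctan2(v[1],v[0]))%90 for v in d];return P.mean(0),np.round(a,1),[round(float(np.linalg.norm(v)),4) for v in d]
print("cam",-cam("top")[1].T@cam("top")[2])
print("hub",sq([ray("top",ch(*p),.04) for p in[(622,92),(674,58),(708,111),(656,144)]]))
print("bore",ray("top",ch(664,100),.04))
print("flange",sq([ray("top",c4(*p),.044) for p in[(345,110),(443,79),(473,175),(376,208)]]))
print("flangeout",sq([ray("top",c4(*p),.044) for p in[(330,93),(451,65),(486,184),(368,222)]]))
print("axle",ray("top",c4(405,135),.088))
s=lambda x,y:(238+(x-560)/5-.5,255+(y-250)/5-.5)
print("side hub",sq([ray("side",s(*p),.04) for p in[(612,318),(671,296),(715,324),(655,349)]]),ray("side",s(667,325),.04))
cl=ray("top",c4(44,163),.002);e=(ray("top",c4(95,460),.018)+ray("top",c4(201,415),.018))/2;b=(ray("top",c4(70,325),.018)+ray("top",c4(133,297),.018))/2
for q in(e,b):
    v=q-cl;n=np.linalg.norm(v[:2]);print("clip",cl,n,"ang",np.degrees(np.arctan2(-v[1],-v[0])),"grip",cl+v/n*.124)
print("side flange exp", proj("side",(.595,.132,.088)))
# refine: side axle/clip search crop
S=cv2.imread("pics/side0.png");a=crop(S,212,182,100,60,8)
cv2.imwrite("pics/c2.png",a[:, :800])
```

```text
cam [0.50925111 0.08202868 1.05134437]
hub (array([ 0.51031088, -0.15595572,  0.04      ]), array([33.8, 32.7, 33. , 33.3]), [0.0339, 0.0339, 0.0336, 0.0334])
bore [ 0.51096288 -0.15542143  0.04      ]
flange (array([0.5970025 , 0.13252306, 0.044     ]), array([18.4, 18.1, 19.6, 18.5]), [0.0564, 0.0553, 0.056, 0.0565])
flangeout (array([0.5981288 , 0.13282687, 0.044     ]), array([13.8, 17.1, 18.7, 17.4]), [0.0682, 0.0682, 0.0677, 0.074])
axle [0.59729948 0.13260133 0.088     ]
side hub (array([ 0.50921167, -0.15338982,  0.04      ]), array([30.2, 34.3, 32.6, 32.1]), [0.0322, 0.0322, 0.0334, 0.0335]) [ 0.51069887 -0.15655778  0.04      ]
clip [0.58641993 0.34363383 0.002     ] 0.16773793705417958 ang 23.457404171633144 grip [0.47266775 0.2942735  0.01382797]
clip [0.58641993 0.34363383 0.002     ] 0.0924435949568911 ang 24.822381675979486 grip [0.47387585 0.2915778  0.02346174]
side flange exp [282.5833208  197.07525838]
```

View pics/c2.png

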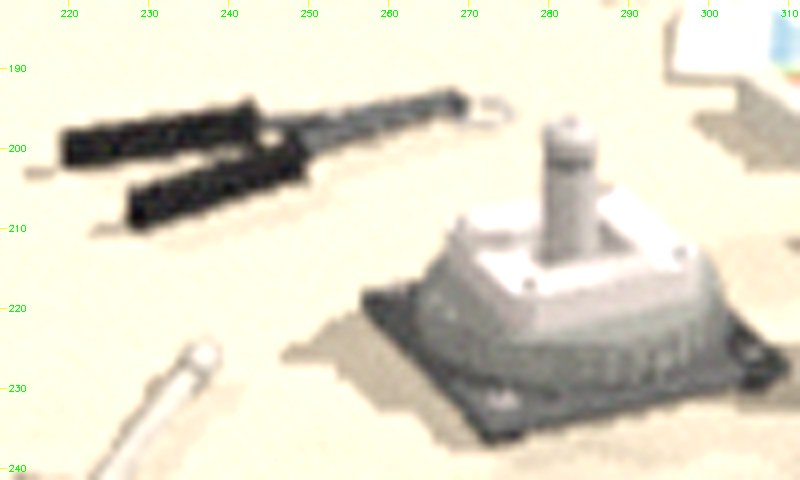

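>>> step_arm --moves '[{"dx": 42, "dy": -36.7, "gripper": 0.55}, {"dx": 42, "dy": -36.7}, {"dx": 42, "dy": -36.7}, {"dx": 42, "dy": -36.7}, {"dx": 42, "dy": -36.7}, {"dx": 42, "dy": -36.7}, {"dx": 42, "dy": -36.7}, {"dx": 42, "dy": -36.7}, {"dx": 42, "dy": -36.7}, {"dx": 42, "dy": -36.7}, {"dx": 40, "dy": -37}, {"rz": -10}, {"rz": -9.7}, {"dz": 45}, {"dz": 40}, {}]' --grip_force 40

```text
invalid input at $.moves[0]: expected keys rx, ry, rz, dx, dy, dz, gripper
```

```bash
cat >> h.py <<'E'
def st(tx=None,ty=None,yaw=None):
    o=r.get_obs();R,_=cv2.Rodrigues(np.array(o["orientation"]))
    p=np.array(o["tcp_pos"]);y=np.degrees(np.arctan2(R[1,0],R[0,0]))
    print("t %.2f"%o["clock"],"tcp",np.round(p,4),"yaw %.2f"%y,"tilt",np.round(R[:2,2],4),"F",np.round(o["contact_force"],1),"M",np.round(o["moment"],2),"w %.4f"%o["grip_width"],"gf %.1f"%o["gripper_force"])
    if tx is not None: print("dxyz mm",np.round(R.T@np.array([tx-p[0],ty-p[1],0])*1000,1))
    if yaw is not None: print("rz",round(y-yaw,2))
    return o,R,p
E
python3 -c "
from h import *
st(.5106,-.1557,33.2)
cv2.imwrite('pics/h1.png',np.hstack([crop(r.grab_frame('side'),215,215,80,85,5),crop(r.grab_frame('top'),350,200,80,85,5)]))"
```

```text
t 0.10 tcp [ 0.1569 -0.656   0.2264] yaw 13.46 tilt [-0.0005  0.0016] F [ 0.1  0.3 -0.3] M [ 0.01  0.01 -0.01] w 0.0852 gf 0.0
dxyz mm [ 460.4 -404.2    0.6]
rz -19.74
```

>>> step_arm --moves '[{"rx": 0, "ry": 0, "rz": 0, "dx": 42, "dy": -36.7, "dz": 0, "gripper": 0.55}, {"rx": 0, "ry": 0, "rz": 0, "dx": 42, "dy": -36.7, "dz": 0, "gripper": 0.55}, {"rx": 0, "ry": 0, "rz": 0, "dx": 42, "dy": -36.7, "dz": 0, "gripper": 0.55}, {"rx": 0, "ry": 0, "rz": 0, "dx": 42, "dy": -36.7, "dz": 0, "gripper": 0.55}, {"rx": 0, "ry": 0, "rz": 0, "dx": 42, "dy": -36.7, "dz": 0, "gripper": 0.55}, {"rx": 0, "ry": 0, "rz": 0, "dx": 42, "dy": -36.7, "dz": 0, "gripper": 0.55}, {"rx": 0, "ry": 0, "rz": 0, "dx": 42, "dy": -36.7, "dz": 0, "gripper": 0.55}, {"rx": 0, "ry": 0, "rz": 0, "dx": 42, "dy": -36.7, "dz": 0, "gripper": 0.55}, {"rx": 0, "ry": 0, "rz": 0, "dx": 42, "dy": -36.7, "dz": 0, "gripper": 0.55}, {"rx": 0, "ry": 0, "rz": 0, "dx": 42, "dy": -36.7, "dz": 0, "gripper": 0.55}, {"rx": 0, "ry": 0, "rz": 0, "dx": 40, "dy": -37, "dz": 0, "gripper": 0.55}, {"rx": 0, "ry": 0, "rz": -10, "dx": 0, "dy": 0, "dz": 0, "gripper": 0.55}, {"rx": 0, "ry": 0, "rz": -9.7, "dx": 0, "dy": 0, "dz": 0, "gripper": 0.55}, {"rx": 0, "ry": 0, "rz": 0, "dx": 0, "dy": 0, "dz": 45, "gripper": 0.55}, {"rx": 0, "ry": 0, "rz": 0, "dx": 0, "dy": 0, "dz": 40, "gripper": 0.55}, {"rx": 0, "ry": 0, "rz": 0, "dx": 0, "dy": 0, "dz": 0, "gripper": 0.55}]' --grip_force 40

```text
clock: 2.2
tcp_pos: [0.508, -0.1561, 0.1398]
orientation: [-3.008, -0.895, 0.009]
contact_force: [-0.3, 0.0, 0.1]
grip_width: 0.0662
gripper_force: 0.0
```

```bash
python3 -c "
from h import *
st(.5106,-.1557,33.2)
cv2.imwrite('pics/h1.png',np.hstack([crop(r.grab_frame('side'),215,215,80,85,5),crop(r.grab_frame('top'),350,200,80,85,5)]))"
```

```text
t 2.20 tcp [ 0.508  -0.1561  0.1398] yaw 33.16 tilt [-0.0062  0.0017] F [-0.3  0.   0.1] M [-0.07 -0.    0.01] w 0.0662 gf 0.0
dxyz mm [ 2.4  1.1 -0. ]
rz -0.04
```

View pics/h1.png

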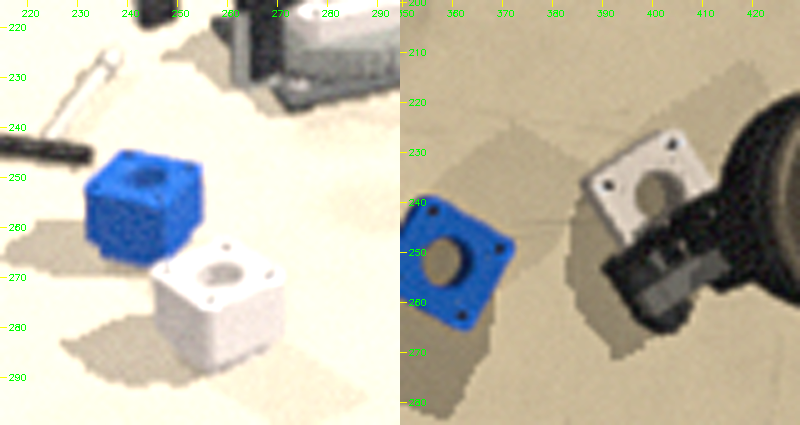

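>>> step_arm --moves '[{"rx": 0, "ry": 0, "rz": 0, "dx": 2.4, "dy": 1.1, "dz": 0, "gripper": 0.55}, {"rx": 0, "ry": 0, "rz": 0, "dx": 0, "dy": 0, "dz": 40, "gripper": 0.55}, {"rx": 0, "ry": 0, "rz": 0, "dx": 0, "dy": 0, "dz": 40, "gripper": 0.55}, {"rx": 0, "ry": 0, "rz": 0, "dx": 0, "dy": 0, "dz": 20, "gripper": 0.55}, {"rx": 0, "ry": 0, "rz": 0, "dx": 0, "dy": 0, "dz": 0, "gripper": 0.55}]'

```text
clock: 2.92
tcp_pos: [0.5132, -0.1561, 0.0423]
orientation: [-3.011, -0.896, 0.001]
contact_force: [-0.1, 0.3, 0.0]
grip_width: 0.0661
gripper_force: 0.0
```

```bash
python3 -c "
from h import *
st(.5106,-.1557,33.2)"
```

```text
t 2.92 tcp [ 0.5132 -0.1561  0.0423] yaw 33.15 tilt [-0.0007  0.0001] F [-0.1  0.3  0. ] M [-0.01 -0.04  0.03] w 0.0661 gf 0.0
dxyz mm [-1.9 -1.8  0. ]
rz -0.05
```

>>> step_arm --moves '[{"rx": 0, "ry": 0, "rz": 0, "dx": -1.9, "dy": -1.8, "dz": 4, "gripper": 0.55}, {"rx": 0, "ry": 0, "rz": 0, "dx": 0, "dy": 0, "dz": 0, "gripper": 0.55}, {"rx": 0, "ry": 0, "rz": 0, "dx": 0, "dy": 0, "dz": 0, "gripper": -0.1}, {"rx": 0, "ry": 0, "rz": 0, "dx": 0, "dy": 0, "dz": 0, "gripper": -0.1}, {"rx": 0, "ry": 0, "rz": 0, "dx": 0, "dy": 0, "dz": 0, "gripper": -0.1}, {"rx": 0, "ry": 0, "rz": 0, "dx": 0, "dy": 0, "dz": 0, "gripper": -0.1}]'

```text
clock: 3.68
tcp_pos: [0.5105, -0.1557, 0.0383]
orientation: [3.011, 0.896, 0.0]
contact_force: [0.2, -1.0, 0.6]
grip_width: 0.0383
gripper_force: 0.0
```

```bash
python3 -c "
from h import *
st(.5106,-.1557,33.2)"
```

```text
t 3.67 tcp [ 0.5105 -0.1557  0.0383] yaw 33.15 tilt [ 0.0001 -0.    ] F [ 0.2 -1.   0.6] M [-0.    0.01  0.01] w 0.0383 gf 0.0
dxyz mm [0.1 0.  0. ]
rz -0.05
```

```bash
python3 -c "
from h import *
cv2.imwrite('pics/h2.png',np.hstack([crop(r.grab_frame('side'),210,190,80,110,5),crop(r.grab_frame('top'),350,190,80,110,5)]))"
```

```text
(no output)
```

View pics/h2.png

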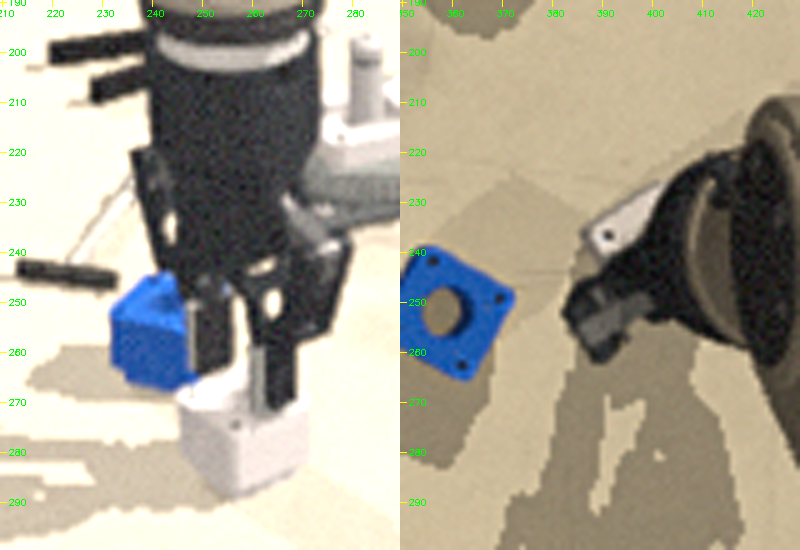

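```bash
python3 -c "
from h import *
o,R,p=st()
for n in('side','top'):
  print(n,'tcp',proj(n,p),'tool axis +60mm up',proj(n,p-R[:,2]*.06),'hubtop',proj(n,(.5106,-.1557,.04)))
  for s in(-1,1):
    for z in (0,.022): print(s,z,proj(n,p+R[:,1]*.019*s+R[:,2]*z))
print(r.tcp_to_tips)
"
```

```text
t 3.77 tcp [ 0.5105 -0.1557  0.0383] yaw 33.15 tilt [-0.  0.] F [0.4 0.2 0.4] M [-0.02 -0.01 -0.04] w 0.0383 gf 0.0
side tcp [258.79508514 269.96335832] tool axis +60mm up [258.12946805 246.65023927] hubtop [258.83187355 269.30295929]
-1 0 [253.80096184 266.56991347]
-1 0.022 [254.0738522  274.80215421]
1 0 [263.90472366 273.43529433]
1 0.022 [264.10399337 281.80216389]
top tcp [401.4522046 238.7256404] tool axis +60mm up [408.35720115 238.79025176] hubtop [401.62901868 238.66906143]
-1 0 [394.12290466 243.39908246]
-1 0.022 [391.94830979 243.27744877]
1 0 [408.77634328 234.05548935]
1 0.022 [406.2904778  234.13337315]
0.022
```

>>> step_arm --moves '[{"rx": 0, "ry": 0, "rz": 0, "dx": 0, "dy": 0, "dz": -3, "gripper": 0.55}, {"rx": 0, "ry": 0, "rz": 0, "dx": 0, "dy": 0, "dz": 0, "gripper": 0.55}, {"rx": 0, "ry": 0, "rz": 0, "dx": 0, "dy": 0, "dz": 0, "gripper": 0.55}, {"rx": 0, "ry": 0, "rz": 0, "dx": 0, "dy": 0, "dz": 0, "gripper": 0.55}, {"rx": 0, "ry": 0, "rz": 0, "dx": 0, "dy": 0, "dz": 6, "gripper": 0.55}, {"rx": 0, "ry": 0, "rz": 0, "dx": 0, "dy": 0, "dz": 6, "gripper": 0.55}, {"rx": 0, "ry": 0, "rz": 0, "dx": 0, "dy": 0, "dz": 5, "gripper": 0.55}, {"rx": 0, "ry": 0, "rz": 0, "dx": 0, "dy": 0, "dz": 0, "gripper": 0.55}]'

```text
clock: 4.78
tcp_pos: [0.51, -0.1556, 0.0237]
orientation: [-3.01, -0.896, 0.002]
contact_force: [-0.6, -0.5, -0.2]
grip_width: 0.0663
gripper_force: 0.0
```

```bash
python3 -c "
from h import *
st(.5106,-.1557,33.2)
cv2.imwrite('pics/h3.png',np.hstack([crop(r.grab_frame('side'),210,230,80,70,9)]))"
```

```text
t 4.78 tcp [ 0.51   -0.1556  0.0237] yaw 33.16 tilt [-0.0011  0.0003] F [-0.6 -0.5 -0.2] M [ 0.05 -0.03 -0.03] w 0.0663 gf 0.0
dxyz mm [ 0.4  0.4 -0. ]
rz -0.04
```

View pics/h3.png

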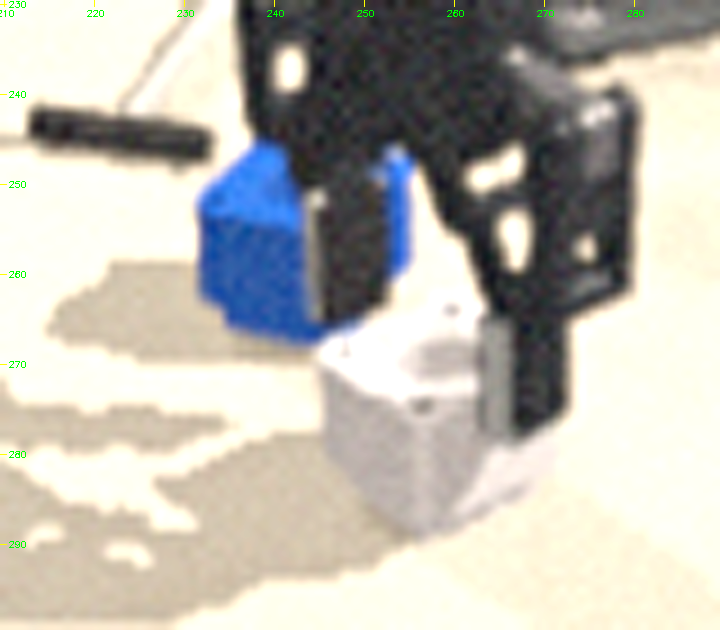

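>>> step_arm --moves '[{"rx": 0, "ry": 0, "rz": 0, "dx": 0.4, "dy": 0.4, "dz": 4, "gripper": 0.55}, {"rx": 0, "ry": 0, "rz": 0, "dx": 0, "dy": 0, "dz": 4, "gripper": 0.55}, {"rx": 0, "ry": 0, "rz": 0, "dx": 0, "dy": 0, "dz": 2, "gripper": 0.55}, {"rx": 0, "ry": 0, "rz": 0, "dx": 0, "dy": 0, "dz": 0, "gripper": 0.55}, {"rx": 0, "ry": 0, "rz": 0, "dx": 0, "dy": 0, "dz": 0, "gripper": -0.1}, {"rx": 0, "ry": 0, "rz": 0, "dx": 0, "dy": 0, "dz": 0, "gripper": -0.1}, {"rx": 0, "ry": 0, "rz": 0, "dx": 0, "dy": 0, "dz": 0, "gripper": -0.1}, {"rx": 0, "ry": 0, "rz": 0, "dx": 0, "dy": 0, "dz": 0, "gripper": -0.1}]'

```text
clock: 5.82
tcp_pos: [0.5113, -0.1559, 0.0146]
orientation: [3.011, 0.896, 0.001]
contact_force: [-0.1, -0.7, 4.1]
grip_width: 0.0452
gripper_force: 41.5
```

```bash
python3 -c "
from h import *
st(.5106,-.1557,33.2)"
```

```text
t 5.83 tcp [ 0.5113 -0.1559  0.0146] yaw 33.15 tilt [ 0.0005 -0.0002] F [-0.1 -0.7  4.1] M [0.11 0.09 0.03] w 0.0452 gf 41.5
dxyz mm [-0.5 -0.5 -0. ]
rz -0.05
```

>>> step_arm --moves '[{"rx": 0, "ry": 0, "rz": 0, "dx": 0, "dy": 0, "dz": -12, "gripper": -0.1}, {"rx": 0, "ry": 0, "rz": 0, "dx": 0, "dy": 0, "dz": -50, "gripper": -0.1}, {"rx": 0, "ry": 0, "rz": 0, "dx": 0, "dy": 0, "dz": -50, "gripper": -0.1}, {"rx": 0, "ry": 0, "rz": 0, "dx": 38.3, "dy": -32.4, "dz": 0, "gripper": -0.1}, {"rx": 0, "ry": 0, "rz": 0, "dx": 38.3, "dy": -32.4, "dz": 0, "gripper": -0.1}, {"rx": 0, "ry": 0, "rz": 0, "dx": 38.3, "dy": -32.4, "dz": 0, "gripper": -0.1}, {"rx": 0, "ry": 0, "rz": 0, "dx": 38.3, "dy": -32.4, "dz": 0, "gripper": -0.1}, {"rx": 0, "ry": 0, "rz": 0, "dx": 38.3, "dy": -32.4, "dz": 0, "gripper": -0.1}, {"rx": 0, "ry": 0, "rz": 0, "dx": 38.3, "dy": -32.4, "dz": 0, "gripper": -0.1}, {"rx": 0, "ry": 0, "rz": 7.3, "dx": 0, "dy": 0, "dz": 0, "gripper": -0.1}, {"rx": 0, "ry": 0, "rz": 7.3, "dx": 0, "dy": 0, "dz": 0, "gripper": -0.1}, {"rx": 0, "ry": 0, "rz": 0, "dx": 0, "dy": 0, "dz": 0, "gripper": -0.1}, {"rx": 0, "ry": 0, "rz": 0, "dx": 0, "dy": 0, "dz": 0, "gripper": -0.1}, {"rx": 0, "ry": 0, "rz": 0, "dx": 0, "dy": 0, "dz": 0, "gripper": -0.1}]'

```text
clock: 7.58
tcp_pos: [0.5971, 0.1324, 0.1264]
orientation: [-3.1, -0.508, 0.0]
contact_force: [0.6, 0.1, -1.2]
grip_width: 0.0451
gripper_force: 41.6
```

```bash
python3 -c "
from h import *
o,R,p=st(.5975,.1327,18.5)
print(proj('side',(.597,.1325,.088)),proj('side',(.597,.1325,.112)),proj('top',(.597,.1325,.152)))
cv2.imwrite('pics/d1.png',np.hstack([crop(r.grab_frame('side'),245,150,80,90,5),crop(r.grab_frame('top'),230,150,80,90,5)]))"
```

```text
t 7.58 tcp [0.5971 0.1324 0.1264] yaw 18.61 tilt [-0.0001  0.    ] F [ 0.6  0.1 -1.2] M [-0.01  0.02 -0.02] w 0.0451 gf 41.6
dxyz mm [ 0.5 -0.2 -0. ]
rz 0.11
[283.29322098 196.96763244] [283.25137779 188.85044493] [267.13439551 192.40507458]
```

View pics/d1.png

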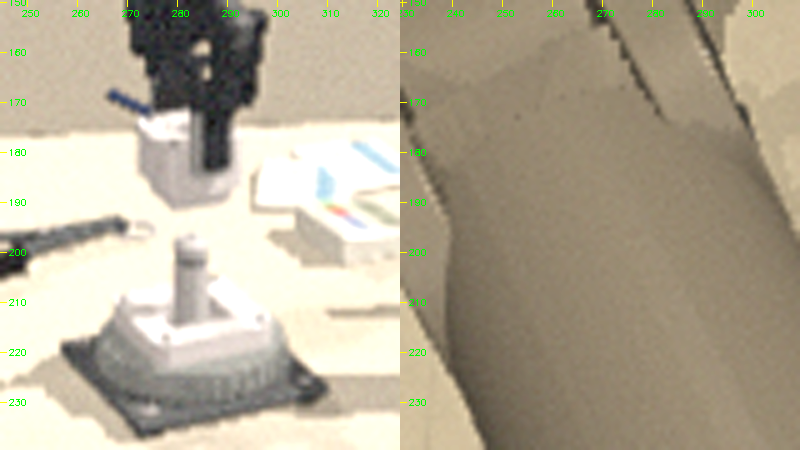

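>>> step_arm --moves '[{"rx": 0, "ry": 0, "rz": 0.1, "dx": 0.5, "dy": -0.2, "dz": 15, "gripper": -0.1}, {"rx": 0, "ry": 0, "rz": 0, "dx": 0, "dy": 0, "dz": 5, "gripper": -0.1}, {"rx": 0, "ry": 0, "rz": 0, "dx": 0, "dy": 0, "dz": 3, "gripper": -0.1}, {"rx": 0, "ry": 0, "rz": 0, "dx": 0, "dy": 0, "dz": 3, "gripper": -0.1}, {"rx": 0, "ry": 0, "rz": 0, "dx": 0, "dy": 0, "dz": 3, "gripper": -0.1}, {"rx": 0, "ry": 0, "rz": 0, "dx": 0, "dy": 0, "dz": 0, "gripper": -0.1}]'

```text
clock: 8.43
tcp_pos: [0.5974, 0.1329, 0.0971]
orientation: [3.101, 0.504, -0.0]
contact_force: [-0.9, -1.0, -1.6]
grip_width: 0.0455
gripper_force: 41.6
```

```bash
python3 -c "
from h import *
st(.5975,.1327,18.5)"
```

```text
t 8.43 tcp [0.5974 0.1329 0.0971] yaw 18.45 tilt [-0.0002 -0.0001] F [-0.9 -1.  -1.6] M [-0.06 -0.01 -0.06] w 0.0455 gf 41.6
dxyz mm [-0.   0.2  0. ]
rz -0.05
```

>>> step_arm --moves '[{"rx": 0, "ry": 0, "rz": 0, "dx": 0, "dy": 0, "dz": 7, "gripper": -0.1}, {"rx": 0, "ry": 0, "rz": 0, "dx": 0, "dy": 0, "dz": 8, "gripper": -0.1}, {"rx": 0, "ry": 0, "rz": 0, "dx": 0, "dy": 0, "dz": 8, "gripper": -0.1}, {"rx": 0, "ry": 0, "rz": 0, "dx": 0, "dy": 0, "dz": 8, "gripper": -0.1}, {"rx": 0, "ry": 0, "rz": 0, "dx": 0, "dy": 0, "dz": 4, "gripper": -0.1}, {"rx": 0, "ry": 0, "rz": 0, "dx": 0, "dy": 0, "dz": 2, "gripper": -0.1}, {"rx": 0, "ry": 0, "rz": 0, "dx": 0, "dy": 0, "dz": 2, "gripper": -0.1}, {"rx": 0, "ry": 0, "rz": 0, "dx": 0, "dy": 0, "dz": 0, "gripper": -0.1}]'

```text
clock: 9.43
tcp_pos: [0.5976, 0.1329, 0.0583]
orientation: [3.101, 0.504, 0.0]
contact_force: [0.1, 0.1, -1.7]
grip_width: 0.0448
gripper_force: 41.6
```

```bash
python3 -c "
from h import *
st(.5975,.1327,18.5)"
```

```text
t 9.43 tcp [0.5976 0.1329 0.0583] yaw 18.45 tilt [ 0.0001 -0.    ] F [ 0.1  0.1 -1.7] M [-0.02  0.   -0.03] w 0.0448 gf 41.6
dxyz mm [-0.1  0.2 -0. ]
rz -0.05
```

Nominal home is TCP z ≈ 0.0486; go in small steps.

>>> step_arm --moves '[{"rx": 0, "ry": 0, "rz": 0, "dx": 0, "dy": 0, "dz": 2, "gripper": -0.1}, {"rx": 0, "ry": 0, "rz": 0, "dx": 0, "dy": 0, "dz": 2, "gripper": -0.1}, {"rx": 0, "ry": 0, "rz": 0, "dx": 0, "dy": 0, "dz": 2, "gripper": -0.1}, {"rx": 0, "ry": 0, "rz": 0, "dx": 0, "dy": 0, "dz": 1, "gripper": -0.1}, {"rx": 0, "ry": 0, "rz": 0, "dx": 0, "dy": 0, "dz": 0, "gripper": -0.1}]'

```text
clock: 10.05
tcp_pos: [0.5975, 0.1329, 0.0512]
orientation: [3.101, 0.504, -0.0]
contact_force: [-0.2, -0.2, -0.3]
grip_width: 0.0453
gripper_force: 41.6
```

```bash
python3 -c "
from h import *
st(.5975,.1327,18.5)"
```

```text
t 10.05 tcp [0.5975 0.1329 0.0512] yaw 18.45 tilt [-0.0002 -0.    ] F [-0.2 -0.2 -0.3] M [-0.   -0.02  0.02] w 0.0453 gf 41.6
dxyz mm [-0.1  0.2  0. ]
rz -0.05
```

>>> step_arm --moves '[{"rx": 0, "ry": 0, "rz": 0, "dx": 0, "dy": 0, "dz": 1.5, "gripper": -0.1}, {"rx": 0, "ry": 0, "rz": 0, "dx": 0, "dy": 0, "dz": 1, "gripper": -0.1}, {"rx": 0, "ry": 0, "rz": 0, "dx": 0, "dy": 0, "dz": 0.5, "gripper": -0.1}, {"rx": 0, "ry": 0, "rz": 0, "dx": 0, "dy": 0, "dz": 0, "gripper": -0.1}]'

```text
clock: 10.55
tcp_pos: [0.5975, 0.1329, 0.0487]
orientation: [3.101, 0.504, 0.0]
contact_force: [-2.2, -1.1, 4.2]
grip_width: 0.0448
gripper_force: 42.2
```

```bash
python3 -c "
from h import *
st(.5975,.1327,18.5)"
```

```text
t 10.55 tcp [0.5975 0.1329 0.0487] yaw 18.45 tilt [ 0.0001 -0.0001] F [-2.2 -1.1  4.2] M [-0.06  0.43  0.05] w 0.0448 gf 42.2
dxyz mm [-0.1  0.2  0. ]
rz -0.05
```

>>> step_arm --moves '[{"rx": 0, "ry": 0, "rz": 0, "dx": 0, "dy": 0, "dz": 1, "gripper": -0.1}, {"rx": 0, "ry": 0, "rz": 0, "dx": 0, "dy": 0, "dz": 0, "gripper": -0.1}]'

```text
clock: 10.8
tcp_pos: [0.5976, 0.133, 0.0486]
orientation: [3.101, 0.503, 0.0]
contact_force: [-5.6, -1.7, 11.7]
grip_width: 0.0452
gripper_force: 43.2
```

>>> step_arm --moves '[{"rx": 0, "ry": 0, "rz": 0, "dx": 0, "dy": 0, "dz": 0, "gripper": 0.6}, {"rx": 0, "ry": 0, "rz": 0, "dx": 0, "dy": 0, "dz": 0, "gripper": 0.6}, {"rx": 0, "ry": 0, "rz": 0, "dx": 0, "dy": 0, "dz": 0, "gripper": 0.6}, {"rx": 0, "ry": 0, "rz": 0, "dx": 0, "dy": 0, "dz": -20, "gripper": 0.6}, {"rx": 0, "ry": 0, "rz": 0, "dx": 0, "dy": 0, "dz": -50, "gripper": 1}, {"rx": 0, "ry": 0, "rz": 0, "dx": 0, "dy": 0, "dz": -50, "gripper": 1}, {"rx": 0, "ry": 0, "rz": 0, "dx": 0, "dy": 0, "dz": 0, "gripper": 1}]'

```text
clock: 11.68
tcp_pos: [0.6007, 0.1342, 0.1734]
orientation: [-3.1, -0.503, -0.016]
contact_force: [0.2, 0.6, -0.2]
grip_width: 0.0851
gripper_force: 0.0
```

```bash
python3 -c "
from h import *
st(.4733,.2928,24.1)
"
```

```text
t 11.68 tcp [0.6007 0.1342 0.1734] yaw 18.44 tilt [0.0096 0.0027] F [ 0.2  0.6 -0.2] M [ 0.02  0.01 -0.01] w 0.0851 gf 0.0
dxyz mm [ -70.7 -190.8   -0.8]
rz -5.66
```

>>> step_arm --moves '[{"rx": 0, "ry": 0, "rz": 0, "dx": -16.9, "dy": -47.7, "dz": 0, "gripper": 1}, {"rx": 0, "ry": 0, "rz": 0, "dx": -16.9, "dy": -47.7, "dz": 0, "gripper": 1}, {"rx": 0, "ry": 0, "rz": 0, "dx": -16.9, "dy": -47.7, "dz": 0, "gripper": 1}, {"rx": 0, "ry": 0, "rz": 0, "dx": -16.9, "dy": -47.7, "dz": 0, "gripper": 1}, {"rx": 0, "ry": 0, "rz": -5.6, "dx": 0, "dy": 0, "dz": 40, "gripper": 1}, {"rx": 0, "ry": 0, "rz": 0, "dx": 0, "dy": 0, "dz": 40, "gripper": 1}, {"rx": 0, "ry": 0, "rz": 0, "dx": 0, "dy": 0, "dz": 20, "gripper": 1}, {"rx": 0, "ry": 0, "rz": 0, "dx": 0, "dy": 0, "dz": 0, "gripper": 1}, {"rx": 0, "ry": 0, "rz": 0, "dx": 0, "dy": 0, "dz": 0, "gripper": 1}]'

```text
clock: 12.8
tcp_pos: [0.4735, 0.293, 0.0683]
orientation: [-3.072, -0.654, -0.002]
contact_force: [0.6, 0.1, 0.4]
grip_width: 0.085
gripper_force: 0.0
```

```bash
python3 -c "
from h import *
st(.4733,.2928,24.1)
c=np.array([.5864,.3436,0]);a=np.radians(24.1);f=np.array([np.cos(a),np.sin(a),0]);l=np.array([-f[1],f[0],0])
print('clip side',proj('side',c+[0,0,.0015]),'meas 272.75 195.25')
for n in('side','top'): print(n,[np.round(proj(n,c-f*.124+l*s*.0245+[0,0,.018]),1) for s in(1,-1)])
g=r.grab_frame('top');cv2.imwrite('pics/p1.png',np.hstack([crop(r.grab_frame('side'),210,160,80,60,5),crop(g,165,195,80,90,5)[:300]*0, ])) if 0 else cv2.imwrite('pics/p1.png',np.vstack([crop(r.grab_frame('side'),205,160,100,58,8)]))
"
```

```text
t 12.80 tcp [0.4735 0.293  0.0683] yaw 24.05 tilt [0.001  0.0007] F [0.6 0.1 0.4] M [-0.    0.01  0.02] w 0.0850 gf 0.0
dxyz mm [-0.2  0.1 -0. ]
rz -0.05
clip side [273.00475701 195.55845746] meas 272.75 195.25
side [array([233.9, 196.2]), array([240.9, 201.8])]
top [array([187.7, 256.8]), array([207.9, 248.1])]
```

View pics/p1.png

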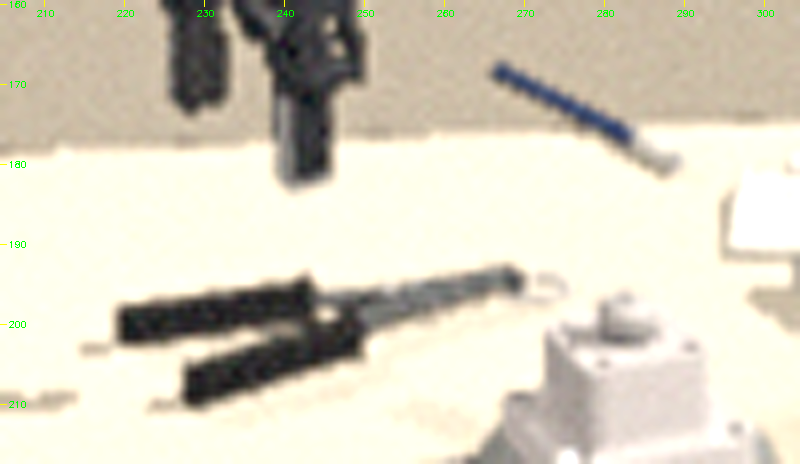

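```bash
python3 -c "
from h import *
o,R,p=st()
for dz in(-.03,-.02,-.01,0,.01,.02):
  print(dz,[np.round(proj('side',p+R[:,1]*s*.046+R[:,0]*u*.011+R[:,2]*dz),1).tolist() for s in(-1,1) for u in (-1,1)])
"
```

```text
t 12.90 tcp [0.4738 0.2931 0.0686] yaw 24.04 tilt [0.0018 0.0012] F [-0.2  0.1  0. ] M [ 0.04 -0.04 -0.  ] w 0.0850 gf 0.0
-0.03 [[226.6, 170.1], [233.1, 168.8], [239.8, 179.8], [246.6, 178.4]]
-0.02 [[226.7, 173.2], [233.3, 171.9], [239.9, 183.0], [246.7, 181.5]]
-0.01 [[226.9, 176.3], [233.4, 174.9], [240.1, 186.2], [246.8, 184.7]]
0 [[227.1, 179.3], [233.6, 177.9], [240.2, 189.3], [246.9, 187.8]]
0.01 [[227.2, 182.3], [233.7, 181.0], [240.3, 192.5], [247.1, 191.0]]
0.02 [[227.4, 185.4], [233.9, 184.0], [240.5, 195.6], [247.2, 194.1]]
```

>>> step_arm --moves '[{"rx": 0, "ry": 0, "rz": 0, "dx": 0, "dy": 0, "dz": 20, "gripper": 0.78}, {"rx": 0, "ry": 0, "rz": 0, "dx": 0, "dy": 0, "dz": 20, "gripper": 0.78}, {"rx": 0, "ry": 0, "rz": 0, "dx": 0, "dy": 0, "dz": 12, "gripper": 0.78}, {"rx": 0, "ry": 0, "rz": 0, "dx": 0, "dy": 0, "dz": 6, "gripper": 0.78}, {"rx": 0, "ry": 0, "rz": 0, "dx": 0, "dy": 0, "dz": 5, "gripper": 0.78}, {"rx": 0, "ry": 0, "rz": 0, "dx": 0, "dy": 0, "dz": 0, "gripper": 0.78}]' --grip_force 50

```text
clock: 13.65
tcp_pos: [0.4731, 0.2926, 0.0044]
orientation: [-3.073, -0.655, -0.0]
contact_force: [0.6, 0.4, 0.4]
grip_width: 0.0757
gripper_force: 0.0
```

```bash
python3 -c "
from h import *
st(.4733,.2928,24.1)
"
```

```text
t 13.65 tcp [0.4731 0.2926 0.0044] yaw 24.05 tilt [0.0002 0.0001] F [0.6 0.4 0.4] M [ 0.    0.01 -0.02] w 0.0757 gf 0.0
dxyz mm [ 0.2 -0.1  0. ]
rz -0.05
```

No contact, confirming tips are well above the nominal. Go 5 mm lower, then close to just touch first.

>>> step_arm --moves '[{"rx": 0, "ry": 0, "rz": 0, "dx": 0, "dy": 0, "dz": 3, "gripper": 0.78}, {"rx": 0, "ry": 0, "rz": 0, "dx": 0, "dy": 0, "dz": 3, "gripper": 0.78}, {"rx": 0, "ry": 0, "rz": 0, "dx": 0, "dy": 0, "dz": 0, "gripper": 0.3}, {"rx": 0, "ry": 0, "rz": 0, "dx": 0, "dy": 0, "dz": 0, "gripper": 0.3}, {"rx": 0, "ry": 0, "rz": 0, "dx": 0, "dy": 0, "dz": 0, "gripper": 0.3}]'

```text
clock: 14.28
tcp_pos: [0.4732, 0.2928, -0.0013]
orientation: [-3.072, -0.655, -0.001]
contact_force: [-2.0, -0.4, 6.4]
grip_width: 0.0556
gripper_force: 5.5
```

```bash
python3 -c "
from h import *
st(.4733,.2928,24.1)
"
```

```text
t 14.28 tcp [ 0.4732  0.2928 -0.0013] yaw 24.05 tilt [0.0004 0.0003] F [-2.  -0.4  6.4] M [-0.11  0.31  0.01] w 0.0556 gf 5.5
dxyz mm [0.1 0.  0. ]
rz -0.05
```

>>> step_arm --moves '[{"rx": 0, "ry": 0, "rz": 0, "dx": 0, "dy": 0, "dz": -1, "gripper": 0.1}, {"rx": 0, "ry": 0, "rz": 0, "dx": 0, "dy": 0, "dz": -1, "gripper": -0.1}, {"rx": 0, "ry": 0, "rz": 0, "dx": 0, "dy": 0, "dz": 0, "gripper": -0.3}, {"rx": 0, "ry": 0, "rz": 0, "dx": 0, "dy": 0, "dz": 0, "gripper": -0.3}, {"rx": 0, "ry": 0, "rz": 0, "dx": 0, "dy": 0, "dz": 0, "gripper": -0.3}]'

```text
clock: 14.9
tcp_pos: [0.4732, 0.2931, 0.0011]
orientation: [-3.072, -0.655, -0.001]
contact_force: [-3.5, -0.3, 9.1]
grip_width: 0.0366
gripper_force: 49.6
```

```bash
python3 -c "
from h import *
st(.4733,.2928,24.1)
"
```

```text
t 14.90 tcp [0.4732 0.2931 0.0011] yaw 24.06 tilt [0.0008 0.0008] F [-3.5 -0.3  9.1] M [-0.08  0.42 -0.07] w 0.0366 gf 49.6
dxyz mm [-0.1  0.4 -0. ]
rz -0.04
```

>>> step_arm --moves '[{"rx": 0, "ry": 0, "rz": 0, "dx": 0, "dy": 0, "dz": -5, "gripper": -0.3}, {"rx": 0, "ry": 0, "rz": 0, "dx": 0, "dy": 0, "dz": -15, "gripper": -0.3}, {"rx": 0, "ry": 0, "rz": 0, "dx": 0, "dy": 0, "dz": -30, "gripper": -0.3}, {"rx": 0, "ry": 0, "rz": 0, "dx": 0, "dy": 0, "dz": -35, "gripper": -0.3}, {"rx": 0, "ry": 0, "rz": 0, "dx": 0, "dy": 0, "dz": -25, "gripper": -0.3}, {"rx": 0, "ry": 0, "rz": 0, "dx": 0, "dy": 0, "dz": -10, "gripper": -0.3}, {"rx": 0, "ry": 0, "rz": 0, "dx": -6, "dy": 17, "dz": 0, "gripper": -0.3}, {"rx": 0, "ry": 0, "rz": 0, "dx": -12.3, "dy": 32, "dz": 0, "gripper": -0.3}, {"rx": 0, "ry": 0, "rz": 0, "dx": -14, "dy": 35, "dz": 0, "gripper": -0.3}, {"rx": 0, "ry": 0, "rz": 0, "dx": -14, "dy": 35, "dz": 0, "gripper": -0.3}, {"rx": 0, "ry": 0, "rz": 0, "dx": -12, "dy": 32, "dz": 0, "gripper": -0.3}, {"rx": 0, "ry": 0, "rz": 0, "dx": -12, "dy": 28, "dz": 0, "gripper": -0.3}, {"rx": 0, "ry": 0, "rz": 0, "dx": -6, "dy": 18, "dz": 0, "gripper": -0.3}, {"rx": 0, "ry": 0, "rz": 0, "dx": 0, "dy": 0, "dz": 0, "gripper": -0.3}, {"rx": 0, "ry": 0, "rz": 0, "dx": 0, "dy": 0, "dz": 0, "gripper": -0.3}]'

```text
clock: 16.77
tcp_pos: [0.483, 0.0818, 0.1197]
orientation: [-3.072, -0.655, 0.002]
contact_force: [-0.5, 0.4, -0.3]
grip_width: 0.036
gripper_force: 50.4
```

```bash
python3 -c "
from h import *
o,R,p=st(.4838,.0817,24.05)
g=r.grab_frame('top');s=r.grab_frame('side');cv2.imwrite('pics/top_raw.png',g);cv2.imwrite('pics/side_raw.png',s)
print(proj('top',(.597,.1325,.088)),proj('top',(.597,.1325,.122)),proj('side',(.597,.1325,.122)))
cv2.imwrite('pics/f1.png',np.hstack([crop(s,240,155,66,96,6),crop(g,238,160,66,96,6)]))"
```

```text
t 16.77 tcp [0.483  0.0818 0.1197] yaw 24.07 tilt [-0.0011  0.0001] F [-0.5  0.4 -0.3] M [ 0.08  0.03 -0.01] w 0.0360 gf 50.4
dxyz mm [ 0.7  0.4 -0. ]
rz 0.02
[268.79591623 195.39292979] [267.94152275 193.85650356] [283.23376592 185.43390712]
```

View pics/f1.png

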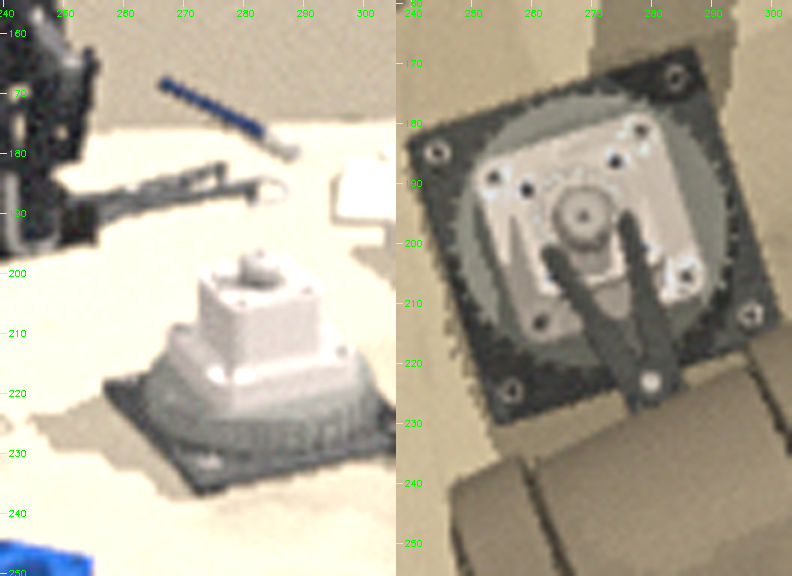

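>>> step_arm --moves '[{"rx": 0, "ry": 0, "rz": 0, "dx": 0, "dy": -25, "dz": 0, "gripper": -0.3}, {"rx": 0, "ry": 0, "rz": 0, "dx": 0, "dy": -25, "dz": 0, "gripper": -0.3}, {"rx": 0, "ry": 0, "rz": 0, "dx": 0, "dy": 0, "dz": 0, "gripper": -0.3}, {"rx": 0, "ry": 0, "rz": 0, "dx": 0, "dy": 0, "dz": 0, "gripper": -0.3}]'

```text
clock: 17.38
tcp_pos: [0.4633, 0.1272, 0.1202]
orientation: [3.072, 0.656, -0.0]
contact_force: [-0.1, 0.2, -2.1]
grip_width: 0.0362
gripper_force: 50.4
```

```bash
cat > fit.py <<'E'
from h import *
def fit(n,A,B,c0,z,yaw):
    D=np.abs(A.astype(float)-B).sum(2);K,R,t=cam(n)
    th=np.radians(yaw)+np.linspace(-2.2,2.2,60)
    def samp(c,rr):
        P=np.stack([c[0]+rr*np.cos(th),c[1]+rr*np.sin(th),np.full_like(th,z)])
        q=K@(R@P+t[:,None]);q=(q[:2]/q[2]).astype(np.float32)
        return cv2.remap(D.astype(np.float32),q[0][None],q[1][None],cv2.INTER_LINEAR).mean()
    S=[]
    for a in np.arange(-8,8.1,.5):
        for b in np.arange(-8,8.1,.5):
            c=c0+np.array([a,b])/1000
            S.append((np.mean([samp(c,q/1000) for q in(12.5,13.7,15)])-.5*np.mean([samp(c,q/1000) for q in(8.5,10)])-.5*np.mean([samp(c,q/1000) for q in(17.5,18.7)]),c[0],c[1]))
    S.sort(reverse=True);S=np.array(S[:12]);return S[0],S[:,1:].mean(0)
E
python3 -c "
from fit import *
o,R,p=st()
s=r.grab_frame('side');g=r.grab_frame('top');cv2.imwrite('pics/top_b.png',g);cv2.imwrite('pics/side_b.png',s)
T=cv2.imread('pics/top_raw.png');S=cv2.imread('pics/side_raw.png')
pA=np.array([.4830,.0818]);a=np.radians(24.07);f=np.array([np.cos(a),np.sin(a)]);cA=pA+.124*f;cB=p[:2]+.124*f
print('expect',cA,cB)
for z in(.116,.120,.124):
  print(z,'topA',fit('top',T,g,cA,z,24),'topB',fit('top',T,g,cB,z,24));print('  sideA',fit('side',S,s,cA,z,24),'sideB',fit('side',S,s,cB,z,24))
"
```

```text
t 17.38 tcp [0.4633 0.1272 0.1202] yaw 24.09 tilt [ 0.     -0.0003] F [-0.1  0.2 -2.1] M [-0.    0.02 -0.01] w 0.0362 gf 50.4
expect [0.59621793 0.1323737 ] [0.57656243 0.17775614]
0.116 topA (array([49.28376007,  0.58821793,  0.1298737 ]), array([0.5886346 , 0.13008204])) topB (array([61.72024918,  0.57706243,  0.17775614]), array([0.57689576, 0.1777978 ]))
  sideA (array([18.81072617,  0.59571793,  0.1378737 ]), array([0.59617627, 0.13795704])) sideB (array([37.25862885,  0.56856243,  0.17125614]), array([0.56881243, 0.17175614]))
0.12 topA (array([47.99362183,  0.58821793,  0.1298737 ]), array([0.5886346 , 0.13008204])) topB (array([61.6499176 ,  0.57656243,  0.17725614]), array([0.57668743, 0.17746447]))
  sideA (array([18.39759064,  0.59521793,  0.1283737 ]), array([0.5951346 , 0.12829037])) sideB (array([21.69743347,  0.56956243,  0.16975614]), array([0.57218743, 0.17171447]))
0.124 topA (array([46.52122498,  0.58821793,  0.1298737 ]), array([0.5886346 , 0.13008204])) topB (array([61.47008896,  0.57606243,  0.17725614]), array([0.57631243, 0.17700614]))
  sideA (array([14.45005035,  0.58971793,  0.1403737 ]), array([0.5892596, 0.1399987])) sideB (array([15.17288208,  0.56856243,  0.18575614]), array([0.5693541 , 0.18533947]))
```

```bash
python3 -c "
from h import *
S=cv2.imread('pics/side_raw.png').astype(float);s=cv2.imread('pics/side_b.png').astype(float)
D=np.abs(S-s).sum(2).astype(np.float32);K,R,t=cam('side');th=np.radians(24)+np.linspace(-2.2,2.2,80)
def samp(c,z,rr):
    P=np.stack([c[0]+rr*np.cos(th),c[1]+rr*np.sin(th),np.full_like(th,z)]);q=K@(R@P+t[:,None]);q=(q[:2]/q[2]).astype(np.float32)
    return cv2.remap(D,q[0][None],q[1][None],1).mean()
for c in((.5767,.1776),(.5962,.1324)):
  print([(round(z,3),round(float(np.mean([samp(c,z,q) for q in(.0125,.0137,.015)])-samp(c,z,.009)*.5-samp(c,z,.018)*.5),1)) for z in np.arange(.105,.136,.002)])
st(.4838,.0819,24.05)
"
```

```text
[(np.float64(0.105), 14.9), (np.float64(0.107), 0.9), (np.float64(0.109), -25.5), (np.float64(0.111), -44.8), (np.float64(0.113), -30.5), (np.float64(0.115), -10.6), (np.float64(0.117), 11.8), (np.float64(0.119), 13.1), (np.float64(0.121), -6.9), (np.float64(0.123), -16.7), (np.float64(0.125), -13.2), (np.float64(0.127), -10.5), (np.float64(0.129), -1.6), (np.float64(0.131), -2.1), (np.float64(0.133), -1.0), (np.float64(0.135), -1.8)]
[(np.float64(0.105), 1.3), (np.float64(0.107), -0.3), (np.float64(0.109), 2.0), (np.float64(0.111), -4.5), (np.float64(0.113), -4.9), (np.float64(0.115), -3.2), (np.float64(0.117), 11.8), (np.float64(0.119), 15.7), (np.float64(0.121), -4.7), (np.float64(0.123), -15.9), (np.float64(0.125), -17.2), (np.float64(0.127), -7.2), (np.float64(0.129), 1.2), (np.float64(0.131), 1.0), (np.float64(0.133), 1.0), (np.float64(0.135), -1.6)]
t 17.48 tcp [0.4635 0.1265 0.1202] yaw 24.00 tilt [ 0.     -0.0004] F [ 0.3 -0.3 -1.1] M [-0.04  0.06  0.  ] w 0.0363 gf 50.4
dxyz mm [ 0.4 49.   0. ]
rz -0.05
```

>>> step_arm --moves '[{"rx": 0, "ry": 0, "rz": 0, "dx": 0.2, "dy": 25, "dz": 0, "gripper": -0.3}, {"rx": 0, "ry": 0, "rz": 0, "dx": 0.2, "dy": 24, "dz": 0, "gripper": -0.3}, {"rx": 0, "ry": 0, "rz": 0, "dx": 0, "dy": 0, "dz": 0, "gripper": -0.3}, {"rx": 0, "ry": 0, "rz": 0, "dx": 0, "dy": 0, "dz": 12, "gripper": -0.3}, {"rx": 0, "ry": 0, "rz": 0, "dx": 0, "dy": 0, "dz": 8, "gripper": -0.3}, {"rx": 0, "ry": 0, "rz": 0, "dx": 0, "dy": 0, "dz": 0, "gripper": -0.3}, {"rx": 0, "ry": 0, "rz": 0, "dx": 0, "dy": 0, "dz": 0, "gripper": -0.3}]'

```text
clock: 18.35
tcp_pos: [0.4835, 0.0831, 0.1002]
orientation: [-3.072, -0.656, 0.0]
contact_force: [0.2, 0.3, -0.6]
grip_width: 0.0366
gripper_force: 50.4
```

```bash
python3 -c "
from h import *
st(.4838,.0819,24.05)
"
```

```text
t 18.35 tcp [0.4835 0.0831 0.1002] yaw 24.10 tilt [-0.0002  0.0001] F [ 0.2  0.3 -0.6] M [-0.03 -0.   -0.  ] w 0.0366 gf 50.4
dxyz mm [-0.2  1.2 -0. ]
rz 0.05
```

>>> step_arm --moves '[{"rx": 0, "ry": 0, "rz": 0, "dx": 0, "dy": 1, "dz": 0, "gripper": -0.3}, {"rx": 0, "ry": 0, "rz": 0, "dx": 0, "dy": 0, "dz": 2, "gripper": -0.3}, {"rx": 0, "ry": 0, "rz": 0, "dx": 0, "dy": 0, "dz": 2, "gripper": -0.3}, {"rx": 0, "ry": 0, "rz": 0, "dx": 0, "dy": 0, "dz": 0, "gripper": -0.3}]'

```text
clock: 18.85
tcp_pos: [0.4838, 0.0817, 0.0961]
orientation: [3.073, 0.655, -0.001]
contact_force: [-0.1, 0.2, -1.9]
grip_width: 0.0363
gripper_force: 50.4
```

```bash
python3 -c "
from h import *
st(.4838,.0819,24.05)
"
```

```text
t 18.85 tcp [0.4838 0.0817 0.0961] yaw 24.05 tilt [-0.0004 -0.0001] F [-0.1  0.2 -1.9] M [-0.07  0.06  0.03] w 0.0363 gf 50.4
dxyz mm [ 0.1 -0.2 -0. ]
rz 0.0
```

Aligned; descend slowly past the axle end.

>>> step_arm --moves '[{"rx": 0, "ry": 0, "rz": 0, "dx": 0, "dy": 0, "dz": 2, "gripper": -0.3}, {"rx": 0, "ry": 0, "rz": 0, "dx": 0, "dy": 0, "dz": 2, "gripper": -0.3}, {"rx": 0, "ry": 0, "rz": 0, "dx": 0, "dy": 0, "dz": 2, "gripper": -0.3}, {"rx": 0, "ry": 0, "rz": 0, "dx": 0, "dy": 0, "dz": 2, "gripper": -0.3}, {"rx": 0, "ry": 0, "rz": 0, "dx": 0, "dy": 0, "dz": 2, "gripper": -0.3}, {"rx": 0, "ry": 0, "rz": 0, "dx": 0, "dy": 0, "dz": 2, "gripper": -0.3}, {"rx": 0, "ry": 0, "rz": 0, "dx": 0, "dy": 0, "dz": 0, "gripper": -0.3}]'

```text
clock: 19.73
tcp_pos: [0.4839, 0.0817, 0.0841]
orientation: [-3.073, -0.655, 0.001]
contact_force: [-0.3, 0.4, -1.4]
grip_width: 0.0359
gripper_force: 50.4
```

```bash
python3 -c "
from h import *
st(.4838,.0819,24.05)
"
```

```text
t 19.73 tcp [0.4839 0.0817 0.0841] yaw 24.06 tilt [-0.0003 -0.0001] F [-0.3  0.4 -1.4] M [-0.04  0.04 -0.06] w 0.0359 gf 50.4
dxyz mm [ 0.  -0.2  0. ]
rz 0.01
```

>>> step_arm --moves '[{"rx": 0, "ry": 0, "rz": 0, "dx": 0, "dy": 0, "dz": 2, "gripper": -0.3}, {"rx": 0, "ry": 0, "rz": 0, "dx": 0, "dy": 0, "dz": 2, "gripper": -0.3}, {"rx": 0, "ry": 0, "rz": 0, "dx": 0, "dy": 0, "dz": 1.5, "gripper": -0.3}, {"rx": 0, "ry": 0, "rz": 0, "dx": 0, "dy": 0, "dz": 0, "gripper": -0.3}, {"rx": 0, "ry": 0, "rz": 0, "dx": 0, "dy": 0, "dz": 0, "gripper": -0.3}]'

```text
clock: 20.35
tcp_pos: [0.4841, 0.0817, 0.0789]
orientation: [3.073, 0.654, 0.0]
contact_force: [-0.6, -0.1, -1.4]
grip_width: 0.0361
gripper_force: 50.4
```

```bash
python3 -c "
from h import *
st(.4838,.0819,24.05)
"
```

```text
t 20.35 tcp [0.4841 0.0817 0.0789] yaw 24.05 tilt [0.0001 0.    ] F [-0.6 -0.1 -1.4] M [-0.03  0.03  0.03] w 0.0361 gf 50.4
dxyz mm [-0.2 -0.3 -0. ]
rz -0.0
```

>>> step_arm --moves '[{"rx": 0, "ry": 0, "rz": 0, "dx": 0, "dy": 0, "dz": 1, "gripper": -0.3}, {"rx": 0, "ry": 0, "rz": 0, "dx": 0, "dy": 0, "dz": 0, "gripper": -0.3}]'

```text
clock: 20.6
tcp_pos: [0.484, 0.0817, 0.0778]
orientation: [3.073, 0.655, -0.0]
contact_force: [0.5, 0.9, -1.8]
grip_width: 0.0362
gripper_force: 50.4
```

```bash
python3 -c "
from h import *
st(.4838,.0819,24.05)
"
```

```text
t 20.60 tcp [0.484  0.0817 0.0778] yaw 24.05 tilt [-0.0001 -0.    ] F [ 0.5  0.9 -1.8] M [0.05 0.04 0.01] w 0.0362 gf 50.4
dxyz mm [-0.1 -0.3  0. ]
rz 0.0
```

>>> step_arm --moves '[{"rx": 0, "ry": 0, "rz": 0, "dx": 0, "dy": 0, "dz": 0.7, "gripper": -0.3}, {"rx": 0, "ry": 0, "rz": 0, "dx": 0, "dy": 0, "dz": 0, "gripper": -0.3}]'

```text
clock: 20.85
tcp_pos: [0.484, 0.0817, 0.077]
orientation: [3.073, 0.655, -0.0]
contact_force: [-0.7, -0.2, -1.5]
grip_width: 0.0361
gripper_force: 50.4
```

```bash
python3 -c "
from h import *
st(.4838,.0819,24.05)
"
```

```text
t 20.85 tcp [0.484  0.0817 0.077 ] yaw 24.05 tilt [-0.0001 -0.    ] F [-0.7 -0.2 -1.5] M [0.01 0.03 0.01] w 0.0361 gf 50.4
dxyz mm [-0.1 -0.3  0. ]
rz -0.0
```

>>> step_arm --moves '[{"rx": 0, "ry": 0, "rz": 0, "dx": 0, "dy": 0, "dz": 0.6, "gripper": -0.3}, {"rx": 0, "ry": 0, "rz": 0, "dx": 0, "dy": 0, "dz": 0, "gripper": -0.3}]'

```text
clock: 21.1
tcp_pos: [0.484, 0.0817, 0.0765]
orientation: [3.073, 0.655, -0.0]
contact_force: [-0.4, 1.1, -1.3]
grip_width: 0.0363
gripper_force: 50.4
```

```bash
python3 -c "
from h import *
st(.4838,.0819,24.05)
"
```

```text
t 21.10 tcp [0.484  0.0817 0.0765] yaw 24.06 tilt [-0. -0.] F [-0.4  1.1 -1.3] M [-0.03  0.02  0.04] w 0.0363 gf 50.4
dxyz mm [-0.1 -0.2 -0. ]
rz 0.01
```

>>> step_arm --moves '[{"rx": 0, "ry": 0, "rz": 0, "dx": 0, "dy": 0, "dz": 0.6, "gripper": -0.3}, {"rx": 0, "ry": 0, "rz": 0, "dx": 0, "dy": 0, "dz": 0, "gripper": -0.3}]'

```text
clock: 21.35
tcp_pos: [0.484, 0.0817, 0.0759]
orientation: [3.073, 0.654, 0.0]
contact_force: [0.2, -0.1, -1.4]
grip_width: 0.0359
gripper_force: 50.5
```

```bash
python3 -c "
from h import *
st(.4838,.0819,24.05)
"
```

```text
t 21.35 tcp [0.484  0.0817 0.0759] yaw 24.05 tilt [0.0001 0.    ] F [ 0.2 -0.1 -1.4] M [-0.04  0.04  0.02] w 0.0359 gf 50.5
dxyz mm [-0.1 -0.3 -0. ]
rz -0.0
```

>>> step_arm --moves '[{"rx": 0, "ry": 0, "rz": 0, "dx": 0, "dy": 0, "dz": 0.5, "gripper": -0.3}, {"rx": 0, "ry": 0, "rz": 0, "dx": 0, "dy": 0, "dz": 0, "gripper": -0.3}]'

```text
clock: 21.6
tcp_pos: [0.484, 0.0817, 0.0754]
orientation: [3.073, 0.654, 0.0]
contact_force: [-0.3, 0.1, 0.7]
grip_width: 0.0361
gripper_force: 50.5
```

```bash
python3 -c "
from h import *
st(.4838,.0819,24.05)
"
```

```text
t 21.60 tcp [0.484  0.0817 0.0754] yaw 24.05 tilt [ 0. -0.] F [-0.3  0.1  0.7] M [ 0.03 -0.01  0.02] w 0.0361 gf 50.5
dxyz mm [-0.1 -0.3 -0. ]
rz -0.0
```

>>> step_arm --moves '[{"rx": 0, "ry": 0, "rz": 0, "dx": 0, "dy": 0, "dz": -0.5, "gripper": -0.3}, {"rx": 0, "ry": 0, "rz": 0, "dx": 0, "dy": 0, "dz": 0, "gripper": -0.3}, {"rx": 0, "ry": 0, "rz": 0, "dx": 0, "dy": 0, "dz": 0, "gripper": -0.3}, {"rx": 0, "ry": 0, "rz": 0, "dx": 0, "dy": 0, "dz": 0, "gripper": -0.3}]'

```text
clock: 22.1
tcp_pos: [0.484, 0.0817, 0.0759]
orientation: [3.073, 0.654, 0.0]
contact_force: [-0.5, 0.4, 0.1]
grip_width: 0.0363
gripper_force: 50.3
```

```bash
python3 -c "
from fit import *
st(.4838,.0819,24.05)
g=r.grab_frame('top');B=cv2.imread('pics/top_b.png');print(fit('top',g,B,np.array([.597,.1325]),.076,24))
"
```

```text
t 22.10 tcp [0.484  0.0817 0.0759] yaw 24.05 tilt [0.0001 0.    ] F [-0.5  0.4  0.1] M [ 0.02 -0.03 -0.03] w 0.0363 gf 50.3
dxyz mm [-0.1 -0.3 -0. ]
rz -0.0
(array([42.64923096,  0.589     ,  0.13      ]), array([0.58941667, 0.12991667]))
```

>>> step_arm --moves '[{"rx": 0, "ry": 0, "rz": 0, "dx": 0, "dy": 0, "dz": -0.3, "gripper": -0.3}, {"rx": 0, "ry": 0, "rz": 0, "dx": 0, "dy": 0, "dz": 0, "gripper": -0.3}, {"rx": 0, "ry": 0, "rz": 0, "dx": 0, "dy": 0, "dz": 0, "gripper": -0.3}]'

```text
clock: 22.52
tcp_pos: [0.4839, 0.0817, 0.0762]
orientation: [3.073, 0.655, -0.0]
contact_force: [0.1, 0.3, -0.8]
grip_width: 0.0364
gripper_force: 50.3
```

```bash
python3 -c "
from h import *
o,_,_=st()
if abs(o['contact_force'][2])<4: print(r.hand_in())
"
```

```text
t 22.52 tcp [0.4839 0.0817 0.0762] yaw 24.05 tilt [-0.0001 -0.0001] F [ 0.1  0.3 -0.8] M [0.02 0.06 0.03] w 0.0364 gf 50.3
the job is handed in; nothing more can be done
None
```

The job is handed in at 22.5 s: by pose and force the hub is home in the socket and the circlip, still held spread in the gripped pliers, is level at the groove just clear of the hub, though I had no clear final picture of it and no verdict came back.

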